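# Complete the vial tray and peel it off the clinging stack

### The arm

A 7-joint arm with a two-finger parallel gripper is mounted at the origin on a cart in front of the work surface, level with it; the furniture and walls round the work are solid. World frame = base frame: x ahead of the robot, y to its left, z up, the work surface at z = 0. Lengths are in mm, angles in rad, forces in N, time in s.
With the tool pointing down it reaches from about 400 to 900 mm from the base axis. Payload 5.5 kg.
Tool frame: the origin (TCP) lies where the fingers leave the gripper's body, on its centre line; the fingertips stand 66 mm ahead of it and the grasp point (between the pads) lies 47 mm ahead of it (manip.grasp_offset is the distance from the TCP to the grasp point, in mm); z points along the fingers, y is the direction in which the jaws open and shut (so a half turn about z gives the same grasp; the last joint's range is limited). The gripper opens to 92 mm and grips with 3 to 60 N. Pads are 19 mm wide; open, the fingers measure 130 mm over their backs; the gripper's body (75 mm by 190 mm) begins 47 mm behind the grasp point.
Start: joints at [1.511, 0.501, -0.427, 1.55, 0.221, 1.138, -0.21], TCP at [206.226, -616.417, 292.229] pointing down, gripper open.
Joint ranges: [-2.88, 2.88], [-0.31, 2.03], [-1.54, 1.56], [0.2, 2.42], [-1.41, 4.55], [0.19, 2.02], [-2.57, 2.57]. Speed limits (rad/s): [2.57, 2.57, 3.14, 3.14, 3.14, 3.14, 3.14].

### API

Orientations are given as [roll, pitch, yaw] about the fixed x, y, z axes, in that order (R = Rz(yaw) Ry(pitch) Rx(roll)).
In Python, from station import manip gives the robot as it stands. The module is installed in compiled form; this text tells all that it offers.
- The arm moves only by the shell command python3 -m crank 'ROWS' [FORCE]. ROWS is a JSON object of lists of equal length, an entry for each row: "delta_rot": the turn, a rotation vector about the world's x, y, z normalised to -1 to 1, where 1 is 120 degrees, a list of three; "offset": the shift along the world's x, y, z normalised to -1 to 1, where 1 is 100 mm, a list of three; "hand": the gripper's target within -1 to 1 (fully open at 1, half-way at 0, shut at -1). A call has 1 to 8 rows; each row shifts and turns the commanded pose from where the row before left it; what a row does not reach is not made up. A row lasts 1/8 s, in which the tool goes at most 62.5 mm and 10.7 degrees, less where a joint would pass 70% of its speed; a pose out of reach is approached as far as the arm can. A call with a number of a shift or a turn outside -1 to 1 is refused whole. A call with a gripper value outside its range is refused whole. The fingers move at their own pace and stop on an object; FORCE is the grip in N (left out, the last holds). Time passes only in rows, so rows that do not move let the fingers close. It gives the time, the measured TCP pose, the force and the opening at its end, in the units of the state.
- manip.get_obs(): the state, without advancing time (a new reading comes with each control period).
- manip.grab_frame(name): name is "scene" or "top" or "wrist"; returns a dict with "color" (384x512x3 uint8, red, green, blue), "intrinsics" (3x3 intrinsics, pixels), "view" (4x4, takes a point from world to camera coordinates). Camera axes: x right, y down, z forward; pixel columns grow to the right and rows downward; lengths in mm; the calibration is good to about 2 mm. A picture is of the moment at which its call begins. There is no depth.
- manip.sign_off(): hands the job in, once; it reports no verdict.
The state is a dict: "time_s": time; "joint_positions": joint angles; "joint_vel": joint speeds; "effort": joint torques, N m; "eef_pos": TCP position; "tool_rot": TCP orientation; "ft_force": force on the tool from outside, world axes, zero at the start; "torque": the same for the moment, N m; "finger_gap": finger opening in mm.
Only numpy, scipy, OpenCV 4.12 (cv2) and the standard library are available. Lean on these libraries where they do the work, as an engineer would, in place of code of your own. Each camera call takes 0.05 s, during which the arm holds its last target.

### The job

Slide the loose sample vial, cap up, fully down into the one empty pocket of the top tray of the nested stack and let go of it. Then take that tray by the raised grip at its corner and peel it off: lift the grip corner first while the diagonally opposite corner stays down, then the rest, so that the clinging trays beneath stay standing on the bench. Finish while still holding the tray by its grip, level and still, at least 12 cm above the bench, its middle at least 20 cm to the side of the stack's middle, with all five vials seated; do not shift the amber dropper bottles.

Things in the scene. Friction and masses are not known exactly. Their poses are not given: they have to be found in the camera images.
- top_tray: white formed tray, 134 x 181 mm (x by y) over the foot flange, 80 g plus vials. Origin under its middle at the foot (30 mm above the bench while nested), z up. Deck 104 x 150 mm, 34 mm above the foot; 7 mm studs, 8 mm high, at its corners (+-45, +-70). Five pockets at (25,-48) empty, (25,0), (25,48), (-25,-48), (-25,0) mm; raised grip at (-33,48) mm
- stack: the three trays beneath, stuck together as one loose 330 g piece on the bench; origin on the bench under its middle, axes as the nested top tray, 1 mm play. Four snap buttons at (+-50, +-60) mm hold the top tray's skirt, each letting go at about 1.3 N when lifted some 6 mm there. All four at once, or both of a short side, lift the stack; from one corner they let go in turn and it stays
- vial_loose: the vial to be loaded: clear screw vial with black cap, 22 mm diameter, 54 mm high (firm to 50), 16 g, standing upright on the bench on the right of the stack. Origin at the centre of its underside, z up. Seated in a pocket its underside lies 28 mm below the deck and 26 mm of it stand out
- pocket0 (a point): centre of the floor of the empty pocket (28 mm below the deck; 24.4 mm inner diameter, mouth flared to 30 mm over the top 4 mm); axes as the top tray
- pocket1 (a point): centre of the floor of the pocket that holds vial_in1; axes as the top tray
- pocket2 (a point): centre of the floor of the pocket that holds vial_in2; axes as the top tray
- pocket3 (a point): centre of the floor of the pocket that holds vial_in3; axes as the top tray
- pocket4 (a point): centre of the floor of the pocket that holds vial_in4; axes as the top tray
- grip (a point): middle of the top face of the top tray's corner grip: an upright block, 12 mm thick (tray x) by 34 mm long (tray y), standing 24 mm above the deck; pinch it across the 12 mm; axes as the top tray
- grip_corner (a point): corner of the top tray's skirt next to the grip, at the foot, at (-60, 83, 0) mm in the tray's frame; axes as the top tray
- far_corner (a point): diagonally opposite corner of the top tray's skirt, at the foot, at (60, -83, 0) mm in the tray's frame; axes as the top tray. The tray turns about this corner while it is peeled
- vial_in1: vial already seated in the top tray, 22 mm diameter, 50 mm high; origin at the centre of its underside
- vial_in2: vial already seated in the top tray, 22 mm diameter, 46 mm high; origin at the centre of its underside
- vial_in3: vial already seated in the top tray, 22 mm diameter, 54 mm high; origin at the centre of its underside
- vial_in4: vial already seated in the top tray, 22 mm diameter, 50 mm high; origin at the centre of its underside
- dropper_a: bystander: the amber dropper bottle nearer the work, 34 mm diameter, 104 mm high; origin at the centre of its underside
- case: bystander: flat black case, 48 x 92 x 18 mm, near the front edge on the left; origin at the centre of its underside
Mind the look-alikes: they are no part of the job. Leave any green or red look-alike of the vial_loose alone.

How it is judged:
By the outcome, as a careful person would: the job done as asked, in the order asked, and still so for the second after the job is handed in, while the arm keeps its last pose, push and grip.
It also fails if it takes over 54 s, if anything falls off the work surface, if the arm or the gripper's body presses on something with over 40 N, if the wrist force passes 120 N, or if a joint passes its speed limit or range.

## Working session

There is one attempt and no reset: what is moved stays moved. The work goes in short steps, Python scripts to look and compute and a shell command to move; the robot and the scene stay as the last step left them, time stands still between calls to the robot, and variables do not carry over. Pictures are saved under pics/ and viewed, and the job is handed in when it is done.

```bash
mkdir -p pics
cat > h.py <<'E'
import numpy as np, cv2
from station import manip
def save(cam,name):
    f=manip.grab_frame(cam); cv2.imwrite(f'pics/{name}.png',f['color'][:,:,::-1]); np.savez(f'pics/{name}.npz',K=f['intrinsics'],V=f['view']); return f
def load(name):
    d=np.load(f'pics/{name}.npz'); return d['K'],d['V']
def back(K,V,u,v,z):
    d=np.linalg.inv(K)@[u,v,1]; R=V[:3,:3];t=V[:3,3]; c=-R.T@t; d=R.T@d; return c+d*(z-c[2])/d[2]
def proj(K,V,p):
    q=K@(V[:3,:3]@np.array(p)+V[:3,3]); return q[:2]/q[2]
E
python3 - <<'E'
from h import *
for c in ['scene','top','wrist']:
    f=save(c,c+'0'); print(c,f['intrinsics'].round(1).tolist(),f['view'].round(3).tolist())
o=manip.get_obs()
for k,v in o.items(): print(k,np.round(v,3))
E
```

```text
scene [[412.1, 0.0, 251.9], [0.0, 412.1, 199.7], [0.0, 0.0, 1.0]] [[-0.906, -0.423, -0.01, 415.45], [-0.248, 0.55, -0.798, 295.229], [0.343, -0.72, -0.603, 650.608], [0.0, 0.0, 0.0, 1.0]]
top [[478.2, 0.0, 253.2], [0.0, 478.2, 190.9], [0.0, 0.0, 1.0]] [[0.005, -1.0, -0.008, -142.216], [-0.993, -0.004, -0.117, 537.13], [0.117, 0.008, -0.993, 1244.913], [0.0, 0.0, 0.0, 1.0]]
wrist [[284.0, 0.0, 257.2], [0.0, 284.0, 191.1], [0.0, 0.0, 1.0]] [[0.318, -0.948, -0.002, -649.182], [-0.907, -0.304, 0.291, -38.481], [-0.276, -0.09, -0.957, 391.312], [0.0, 0.0, 0.0, 1.0]]
time_s 0.15
joint_positions [ 1.511  0.502 -0.427  1.551  0.221  1.138 -0.21 ]
joint_vel [ 0.002 -0.003  0.001 -0.005 -0.    -0.002  0.001]
effort [-6.0000e-03 -5.6710e+01 -5.8240e+00 -2.7945e+01 -6.9000e-02  2.7000e-02
  0.0000e+00]
eef_pos [ 206.038 -616.027  291.379]
tool_rot [-3.14  -0.     0.323]
ft_force [ 1.368  0.387 -0.399]
torque [0.008 0.025 0.   ]
finger_gap 92.343
```

View pics/scene0.png

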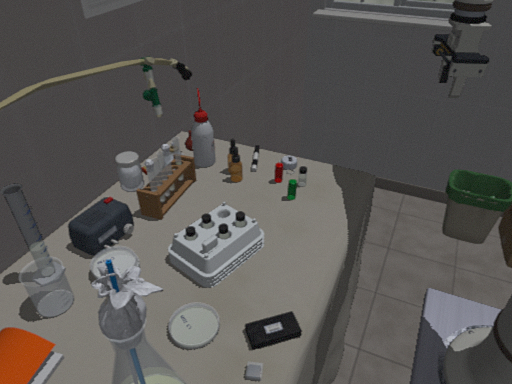

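View pics/top0.png

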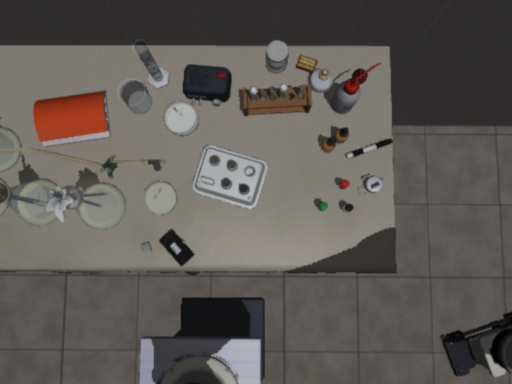

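View pics/wrist0.png

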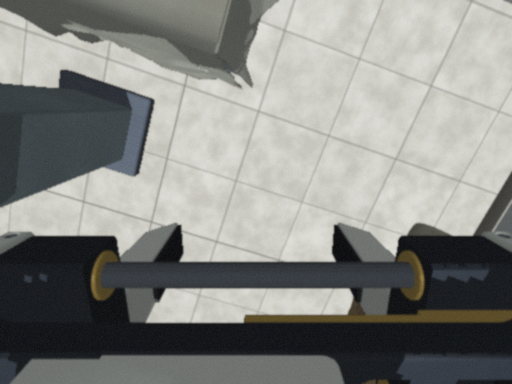

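Run:
```python
import cv2
i=cv2.imread('pics/top0.png')
cv2.imwrite('pics/tc.png',cv2.resize(i[135:220,180:275],None,fx=8,fy=7,interpolation=3)[:600])
cv2.imwrite('pics/vc.png',cv2.resize(i[120:220,290:400],None,fx=6,fy=6,interpolation=3))
i=cv2.imread('pics/scene0.png')
cv2.imwrite('pics/sc.png',cv2.resize(i[135:285,160:320],None,fx=4,fy=4,interpolation=3))
```

```text
(no output)
```

View pics/tc.png

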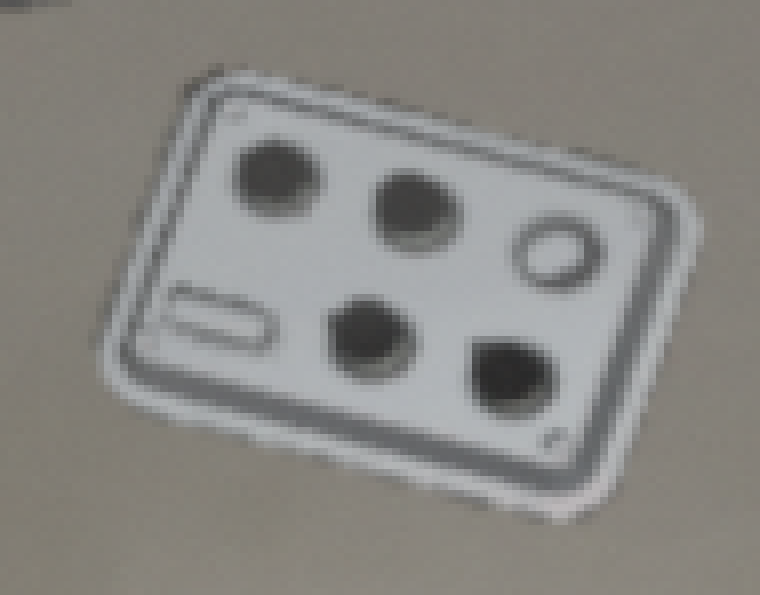

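View pics/vc.png

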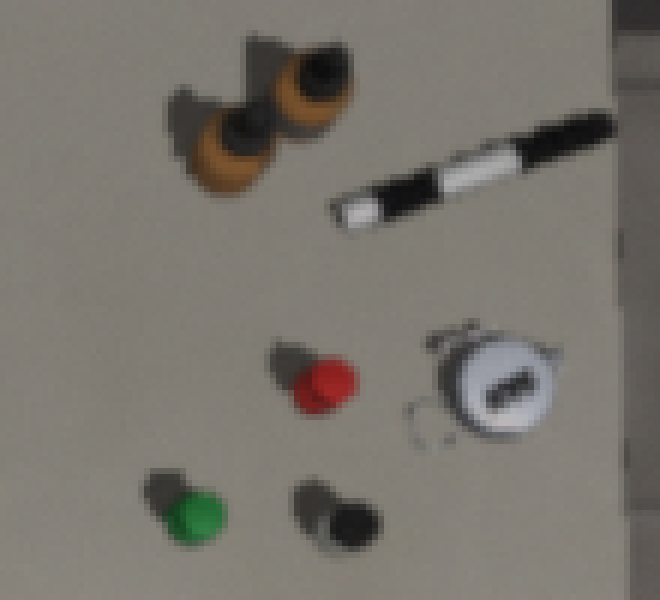

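View pics/sc.png

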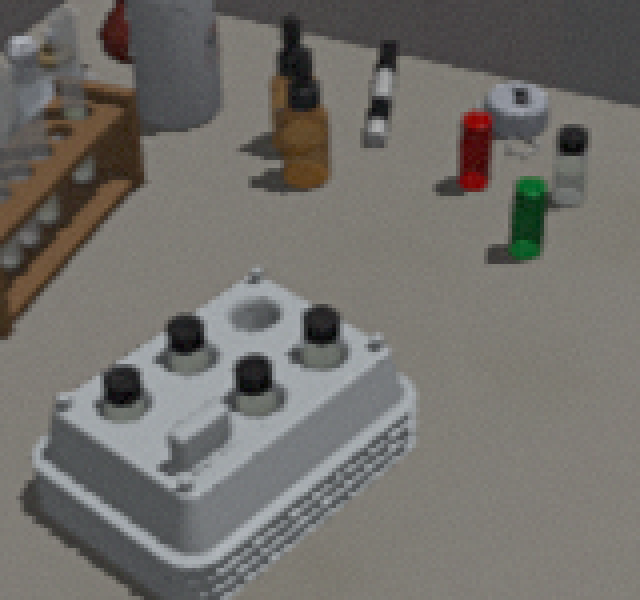

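```bash
cat > fit.py <<'E'
from h import *
from scipy.optimize import least_squares
P={'v1':(25,0,56),'v2':(25,48,52),'v3':(-25,-48,60),'v4':(-25,0,56),'p0':(25,-48,34),'g':(-33,48,58)}
T={'v1':(231.75,164.6),'v2':(214.5,159.6),'v3':(243.5,188.1),'v4':(226,182.6),'p0':(249.9,171),'g':(207.5,180.4)}
S={'v1':(206.5,215.5),'v2':(191,228.5),'v3':(240.5,213.75),'v4':(223.25,226.25),'p0':(223.75,213.25),'g':(210.5,240.2)}
def tw(x,p):
    c,s=np.cos(x[2]),np.sin(x[2]); return np.array([x[0]+c*p[0]-s*p[1],x[1]+s*p[0]+c*p[1],30+p[2]])
E
python3 - <<'E'
from fit import *
C=[(load('top0'),T,1),(load('scene0'),S,1)]
def res(x,C): return np.concatenate([(proj(*kv,tw(x,P[k]))-D[k]) for kv,D,w in C for k in D])
for cc in (C,C[:1],C[1:]):
    r=least_squares(res,[500,-80,-.3],args=(cc,)); print(r.x.round(3)); print(r.fun.round(1))
    for k in P: print(k,tw(r.x,P[k]).round(1))
from scipy.optimize import least_squares as L
r=L(lambda x:np.concatenate([proj(*load('top0'),[x[0],x[1],54])-(348.7,207.5),proj(*load('scene0'),[x[0],x[1],54])-(303.25,167.5)]),[500,-300]);print('vial',r.x,r.fun)
print(back(*load('top0'),348.7,207.5,54),back(*load('scene0'),303.25,167.5,54))
for n,(u,v) in dict(a=(331,148),b=(343,137),red=(343.,185.5),green=(321.5,207)).items(): print(n,back(*load('top0'),u,v,10))
E
```

```text
[ 5.75341e+02 -7.59470e+01 -2.87000e-01]
[-0.7 -0.1 -1.1 -0.  -0.2  0.1 -0.6  0.4 -0.8  0.2 -1.   0.1  0.9 -0.3
 -0.6 -0.5 -0.1 -1.2  1.1 -0.9  0.2 -0.8 -0.5 -1.7]
v1 [599.3 -83.   86. ]
v2 [612.9 -37.   82. ]
v3 [ 537.8 -114.9   90. ]
v4 [551.4 -68.9  86. ]
p0 [ 585.7 -129.1   64. ]
g [557.3 -20.6  88. ]
[ 5.75651e+02 -7.78780e+01 -2.92000e-01]
[ 0.1 -0.2 -0.3 -0.2  0.4  0.   0.1  0.3 -0.   0.2 -0.3 -0.1]
v1 [599.6 -85.1  86. ]
v2 [613.4 -39.1  82. ]
v3 [ 537.9 -116.6   90. ]
v4 [551.7 -70.7  86. ]
p0 [ 585.8 -131.    64. ]
g [557.9 -22.4  88. ]
[ 5.74272e+02 -7.33370e+01 -2.82000e-01]
[ 0.6  0.6 -0.8  0.5 -0.3 -0.4  1.  -0.  -0.   0.  -0.6 -0.7]
v1 [598.3 -80.3  86. ]
v2 [611.7 -34.2  82. ]
v3 [ 536.9 -112.5   90. ]
v4 [550.3 -66.4  86. ]
p0 [ 584.9 -126.4   64. ]
g [556. -18.  88.]
vial [ 492.58158992 -388.78654458] [-0.07591528  0.0149753   0.01850394 -0.14050336]
[ 492.62160605 -388.98472764   54.        ] [ 492.40166904 -388.1302719    54.        ]
a [ 659.4816391  -352.00957032   10.        ]
b [ 690.32885457 -385.33552666   10.        ]
red [ 556.08073999 -383.07761138   10.        ]
green [ 497.33025186 -324.15177935   10.        ]
```

Candidates for the loose vial in the top view: the black-capped clear vial at (348,207), the green look-alike at (322,206), the red one at (344,184), and the seated black-capped vials on the tray. The close crop shows the clear vial with a black cap at (348,207) standing on the bench right of the stack, so I choose that one. It sits at about (492.5, -389), and both cameras agree to 1 mm.

```bash
python3 -m crank '{"offset":[[0.36,0.284,-0.1],[0.36,0.284,-0.1],[0.36,0.284,-0.1],[0.36,0.284,-0.1],[0.36,0.284,-0.1],[0.36,0.284,-0.1],[0.36,0.284,-0.1],[0.34,0.284,-0.1]],"delta_rot":[[0,0,-0.0833],[0,0,-0.0833],[0,0,-0.0833],[0,0,-0.0833],[0,0,-0.0833],[0,0,-0.0833],[0,0,-0.0833],[0,0,-0.0833]],"hand":[0.1,0.1,0.1,0.1,0.1,0.1,0.1,0.1]}' 30
python3 - <<'E'
from h import *
save('wrist','w1');o=manip.get_obs();print(o['eef_pos'],o['tool_rot'],o['joint_positions'].round(2) if hasattr(o['joint_positions'],'round') else o['joint_positions'],o['finger_gap'])
E
```

```text
time_s: 1.15
eef_pos: [493.3, -388.1, 211.6]
tool_rot: [3.141, 0.0, -1.079]
ft_force: [-0.4, -0.1, 0.2]
finger_gap: 50.4
[ 498.94050868 -380.76544983  210.42907241] [-3.13668456  0.00342391 -1.07906163] [ 0.77  0.52 -0.22  1.69  0.12  0.95 -2.14] 50.247446501663205
```

View pics/w1.png

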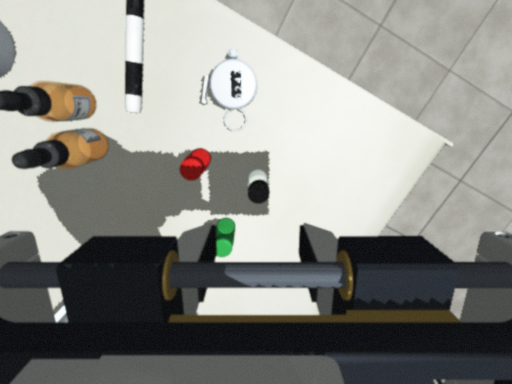

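The wrist view shows the black-capped vial with its cap at (259,190), the green one at (225,240) and the red one at (195,163). The arm was still settling, so I'll measure again.

```bash
python3 -m crank '{"offset":[[0,0,0],[0,0,0],[0,0,0]],"delta_rot":[[0,0,0],[0,0,0],[0,0,0]],"hand":[0.1,0.1,0.1]}'
python3 - <<'E'
from h import *
f=save('wrist','w2');o=manip.get_obs();print(o['eef_pos'],o['tool_rot'])
cv2.imwrite('pics/w2c.png',cv2.resize(f['color'][140:260,160:320,::-1],None,fx=5,fy=5,interpolation=3))
K,V=load('w2'); print(proj(K,V,[492.5,-388.8,54]),proj(K,V,[492.5,-388.8,0]))
E
```

```text
time_s: 1.58
eef_pos: [490.8, -391.0, 212.4]
tool_rot: [3.141, -0.001, -1.075]
ft_force: [-0.5, 0.1, -0.1]
finger_gap: 50.6
[ 491.00320118 -390.78051128  212.46415396] [ 3.14109207e+00 -5.86091875e-04 -1.07518982e+00]
[252.75374279 194.7585328 ] [253.36370403 180.08740211]
```

View pics/w2c.png

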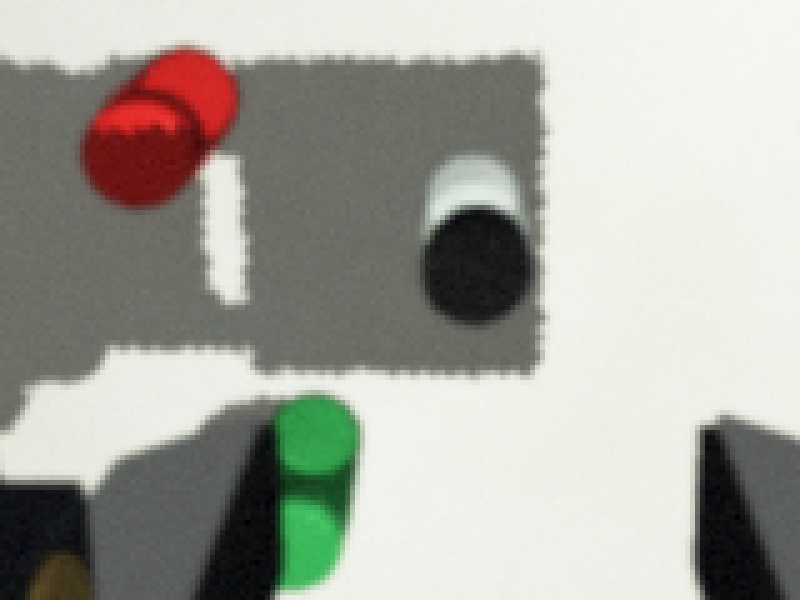

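Run:
```python
from h import *
K,V=load('w2'); print(back(K,V,255.2,192.8,54), back(K,V,254.8,175.,8))
```

```text
[ 491.4043284  -391.55336855   54.        ] [ 494.71945368 -396.38707989    8.        ]
```

```bash
python3 -m crank '{"offset":[[0.01,0,-0.4],[0,0.0,-0.4],[0,0,-0.3],[0,0,-0.11],[0,0,0],[0,0,0],[0,0,0],[0,0,0]],"delta_rot":[[0,0,0],[0,0,0],[0,0,0],[0,0,0],[0,0,0],[0,0,0],[0,0,0],[0,0,0]],"hand":[0.1,0.1,0.1,0.1,0.1,-1,-1,-1]}' 20
python3 - <<'E'
from h import *
f=save('wrist','w3');o=manip.get_obs();print(o['eef_pos'],o['finger_gap'],o['ft_force'])
E
```

```text
time_s: 2.62
eef_pos: [493.7, -389.6, 92.2]
tool_rot: [-3.141, -0.002, -1.073]
ft_force: [0.0, 1.0, -0.2]
finger_gap: 24.9
[ 493.57610952 -389.382813     91.95597662] 21.110684309039385 [ 0.00965888 -0.31642715  0.70807298]
```

View pics/w3.png

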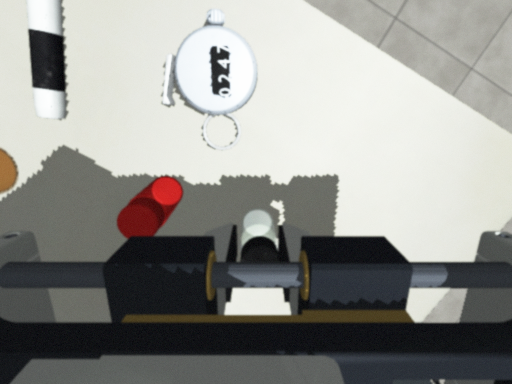

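The vial is held (gap 21 mm). Next: lift and carry it above the empty pocket.

```bash
python3 -m crank '{"offset":[[0,0,0],[0,0,0.3],[0,0,0.45],[0.13,0.37,0.4],[0.16,0.45,0],[0.16,0.45,0],[0.16,0.45,0],[0.16,0.45,0]],"delta_rot":[[0,0,0],[0,0,0],[0,0,0],[0,0,0],[0,0,0],[0,0,0],[0,0,0],[0,0,0]],"hand":[-1,-1,-1,-1,-1,-1,-1,-1]}' 20
python3 -m crank '{"offset":[[0.14,0.43,0],[0,0,0],[0,0,0],[0,0,0]],"delta_rot":[[0,0,0],[0,0,0],[0,0,0],[0,0,0]],"hand":[-1,-1,-1,-1]}'
python3 - <<'E'
from fit import *
f=save('wrist','w4');save('top','t4');save('scene','s4');o=manip.get_obs();print(o['eef_pos'],o['finger_gap'],o['ft_force'],o['joint_positions'])
x=[575.34,-75.95,-.287]
for k in P: print(k,proj(*load('w4'),tw(x,P[k])).round(1))
E
```

```text
time_s: 3.68
eef_pos: [570.5, -170.7, 206.3]
tool_rot: [3.142, -0.0, -1.073]
ft_force: [1.2, -0.8, -0.3]
finger_gap: 20.7
time_s: 4.18
eef_pos: [583.6, -131.3, 206.1]
tool_rot: [3.141, -0.0, -1.076]
ft_force: [0.8, -1.5, -0.6]
finger_gap: 20.8
[ 583.8135967  -130.91679836  206.19083688] 20.563565999935655 [-0.14856473  0.13423971 -0.02470259] [ 0.32677391  0.47894126 -0.19651381  1.76623803  0.11498084  0.90761837
 -2.56541676]
v1 [211.1 247.5]
v2 [175.2 280.1]
v3 [294.9 251. ]
v4 [253.8 283.9]
p0 [251.9 200.2]
g [222.8 323.2]
```

View pics/w4.png

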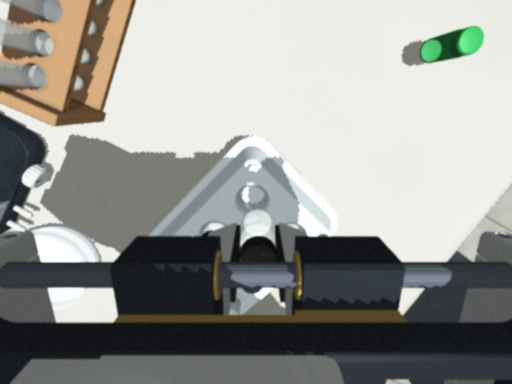

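View pics/s4.png

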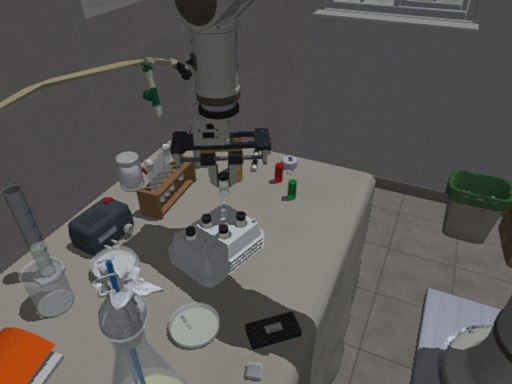

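```bash
python3 -m crank '{"offset":[[0,0,0],[0,0,0],[0,0,0],[0,0,0]],"delta_rot":[[0,0,0.05],[0,0,0.045],[0,0,0],[0,0,0]],"hand":[-1,-1,-1,-1]}'
python3 - <<'E'
from fit import *
f=save('wrist','w5');o=manip.get_obs();print(o['eef_pos'],o['tool_rot'],o['joint_positions'][6])
cv2.imwrite('pics/w5c.png',cv2.resize(f['color'][120:240,170:330,::-1],None,fx=5,fy=5,interpolation=3))
x=[575.34,-75.95,-.287]
for p in [(45,-70,42),P['p0'],(25,-48,6),(25,-48,30)]: print(p,((proj(*load('w5'),tw(x,p))-(170,120))*5).round(1), tw(x,p))
e=o['eef_pos']
print(((proj(*load('w5'),[e[0],e[1],e[2]-92])-(170,120))*5).round(1))
E
```

```text
time_s: 4.82
eef_pos: [584.1, -129.8, 206.2]
tool_rot: [3.142, -0.0, -0.877]
ft_force: [-0.6, -0.1, -0.7]
finger_gap: 21.0
[ 584.11215179 -129.63815597  206.21394656] [ 3.14150236e+00 -3.94353777e-05 -8.76081533e-01] -2.3890276082779573
(45, -70, 42) [460.3 238.3] [ 598.68404908 -155.82524881   72.        ]
(25, -48, 34) [417.5 391. ] [ 585.72977734 -129.06358138   64.        ]
(25, -48, 6) [419.  345.5] [ 585.72977734 -129.06358138   36.        ]
(25, -48, 30) [417.7 383.9] [ 585.72977734 -129.06358138   60.        ]
[425.1 507.2]
```

View pics/w5c.png

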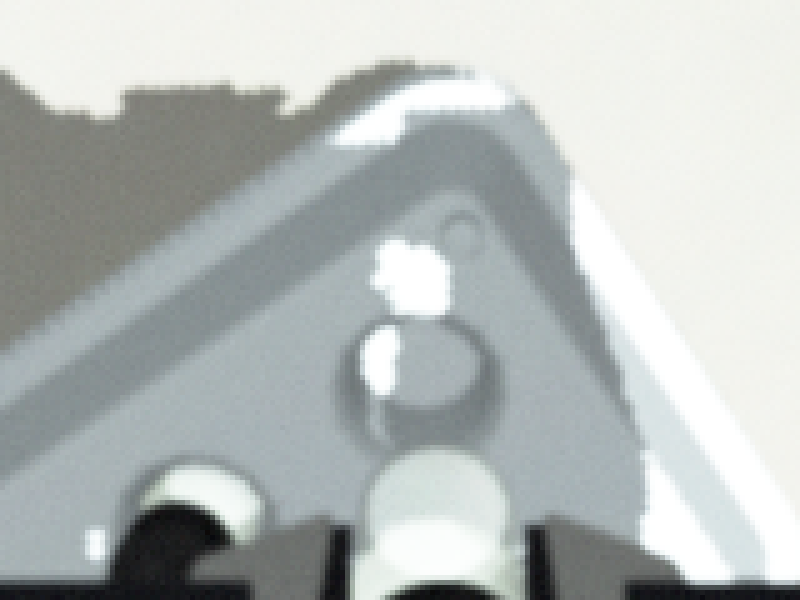

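Run:
```python
from fit import *
K,V=load('w5'); f=lambda u,v,z: back(K,V,u/5+170,v/5+120,z)
a=f(437,514,114.2);b=f(419,386,64);s=f(463,233,72)
print(a,b,s,b-a); print(V[0,:3],V[1,:3])
```

```text
[ 582.15311919 -129.90914295  114.2       ] [ 586.1091007  -129.94043079   64.        ] [ 598.90614394 -156.7785546    72.        ] [ 3.95598151e+00 -3.12878366e-02 -5.02000000e+01]
[-0.76839551 -0.63997342  0.00154036] [-0.61211861  0.73564927  0.29005336]
```

```bash
python3 -m crank '{"offset":[[0.027,0.003,-0.2],[0,0,-0.2],[0,0,-0.03],[0,0,0],[0,0,0],[0,0,0]],"delta_rot":[[0,0,0],[0,0,0],[0,0,0],[0,0,0],[0,0,0],[0,0,0]],"hand":[-1,-1,-1,-1,-1,-1]}'
python3 - <<'E'
from fit import *
f=save('wrist','w6');o=manip.get_obs();print(o['eef_pos'],o['ft_force'])
cv2.imwrite('pics/w6c.png',cv2.resize(f['color'][120:240,170:330,::-1],None,fx=5,fy=5,interpolation=3))
f=save('scene','s6')
cv2.imwrite('pics/s6c.png',cv2.resize(f['color'][155:285,160:280,::-1],None,fx=4.5,fy=4.5,interpolation=3))
E
```

```text
time_s: 5.62
eef_pos: [587.4, -129.0, 163.9]
tool_rot: [-3.141, -0.001, -0.874]
ft_force: [0.0, -1.1, 0.4]
finger_gap: 21.2
[ 587.30875479 -128.99127139  163.86861907] [ 0.59464972 -0.1024537   0.3150997 ]
```

View pics/w6c.png

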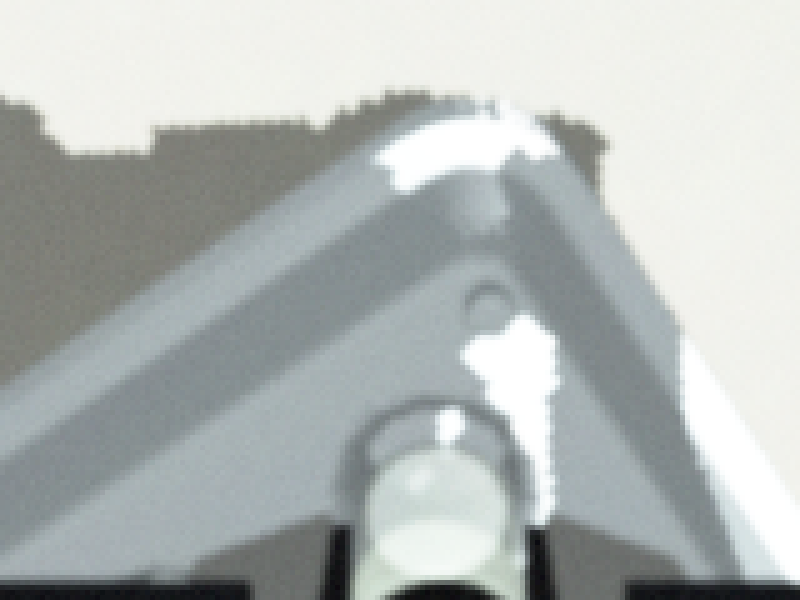

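View pics/s6c.png

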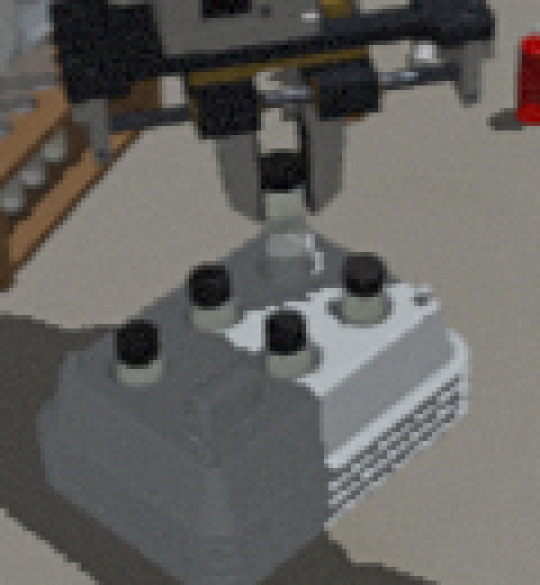

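Run:
```python
from fit import *
K,V=load('w6'); f=lambda u,v,z: back(K,V,u/5+170,v/5+120,z)
a=f(437,514,72); 
s=f(489,306,72)
print('vial',a,'stud',s)
# fit mouth: project circle r=15 around candidates
x=[575.34,-75.95,-.287]
for du in [(0,0),(1,-1),(2,-1),(1,-2),(2,-2)]:
    c=np.array([585.7+du[0],-129.06+du[1],64]);pts=np.array([(proj(K,V,c+15*np.array([np.cos(t),np.sin(t),0]))-(170,120))*5 for t in np.linspace(0,6.28,60)])
    print(du,pts.min(0).round(),pts.max(0).round())
c=a; pts=np.array([(proj(K,V,c+11*np.array([np.cos(t),np.sin(t),0]))-(170,120))*5 for t in np.linspace(0,6.28,60)]);print(pts.min(0),pts.max(0))
st=tw(x,(45,-70,42)); print('stud->p0', tw(x,P['p0'])[:2]-st[:2])
```

```text
vial [ 585.58294637 -129.19447171   72.        ] stud [ 599.64651056 -156.87459621   72.        ]
(0, 0) [333. 395.] [538. 586.]
(1, -1) [332. 386.] [538. 577.]
(2, -1) [327. 381.] [533. 573.]
(1, -2) [336. 381.] [542. 573.]
(2, -2) [331. 376.] [537. 569.]
[358.87810887 440.52391454] [515.16725836 585.15076632]
stud->p0 [-12.95427173  26.76166743]
```

Vial and pocket mouth coincide within about 1 mm in the wrist view. Next: descend with force checks.

```bash
python3 -m crank '{"offset":[[0.004,-0.004,-0.08],[0,0,-0.08],[0,0,0],[0,0,0]],"delta_rot":[[0,0,0],[0,0,0],[0,0,0],[0,0,0]],"hand":[-1,-1,-1,-1]}'
python3 - <<'E'
from fit import *
f=save('wrist','w7');o=manip.get_obs();print(o['eef_pos'],o['ft_force'],o['torque'])
cv2.imwrite('pics/w7c.png',cv2.resize(f['color'][120:240,170:330,::-1],None,fx=5,fy=5,interpolation=3))
E
```

```text
time_s: 6.22
eef_pos: [587.3, -129.2, 147.0]
tool_rot: [3.141, 0.0, -0.874]
ft_force: [0.9, -0.4, -0.8]
finger_gap: 20.6
[ 587.43686868 -129.29177026  147.23481833] [ 0.07411796  0.20568691 -0.04996092] [ 0.12826689  0.05219532 -0.02602078]
```

View pics/w7c.png

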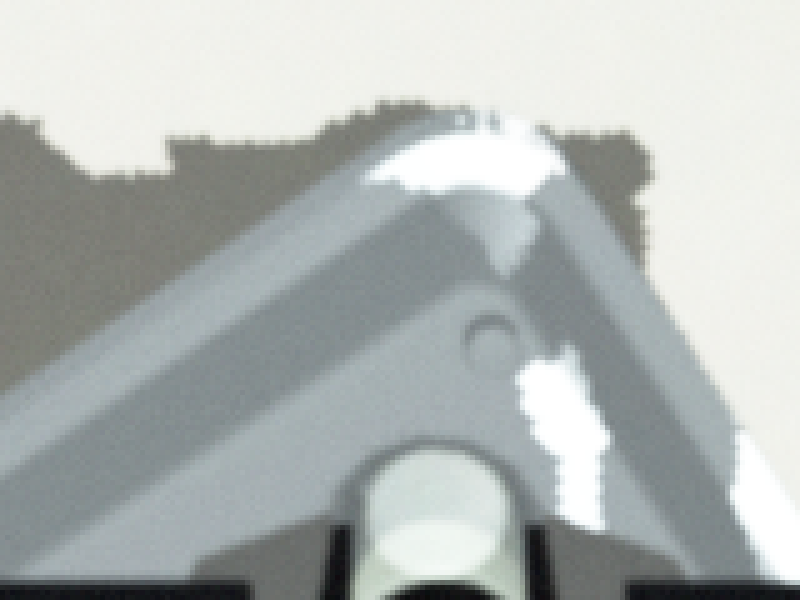

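```bash
python3 -m crank '{"offset":[[0,0,-0.07],[0,0,-0.07],[0,0,0],[0,0,0]],"delta_rot":[[0,0,0],[0,0,0],[0,0,0],[0,0,0]],"hand":[-1,-1,-1,-1]}'
python3 - <<'E'
from fit import *
o=manip.get_obs();print(o['eef_pos'],o['ft_force'],o['torque'])
E
```

```text
time_s: 6.78
eef_pos: [587.3, -129.4, 133.1]
tool_rot: [3.141, 0.0, -0.874]
ft_force: [0.3, -0.7, -0.3]
finger_gap: 21.0
[ 587.33291898 -129.37648678  133.13113242] [ 0.30601163 -0.65332511 -0.28068224] [0.15737671 0.01561735 0.00457406]
```

```bash
python3 -m crank '{"offset":[[0,0,0],[0,0,0],[0,0,0],[0,0,0.2],[0,0,0.3],[0,0,0.3],[0,0,0.2],[0,0,0]],"delta_rot":[[0,0,0],[0,0,0],[0,0,0],[0,0,0],[0,0,0],[0,0,0],[0,0,0],[0,0,0]],"hand":[-0.25,-0.25,-0.25,-0.25,-0.25,-0.25,-0.25,-0.25]}'
python3 - <<'E'
from fit import *
f=save('scene','s8')
cv2.imwrite('pics/s8c.png',cv2.resize(f['color'][155:285,160:280,::-1],None,fx=4.5,fy=4.5,interpolation=3))
f=save('wrist','w8')
E
```

```text
time_s: 7.78
eef_pos: [588.9, -129.5, 236.5]
tool_rot: [-3.138, -0.004, -0.874]
ft_force: [0.7, -0.1, -0.2]
finger_gap: 34.6
```

View pics/s8c.png

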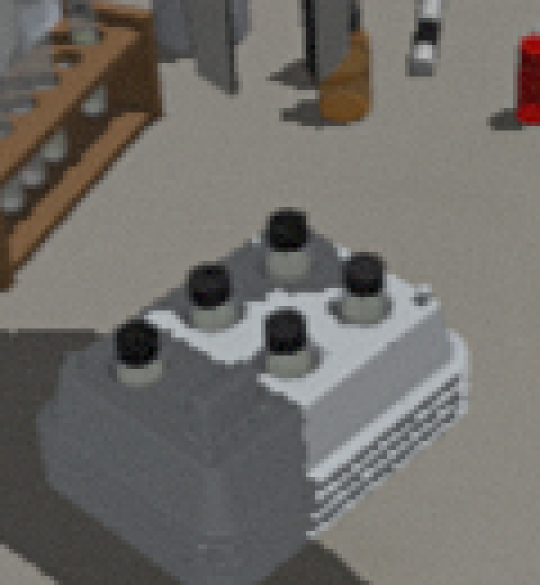

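View pics/w8.png

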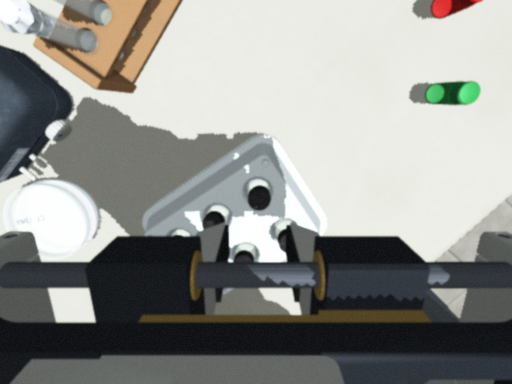

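Run:
```python
from fit import *
K,V=load('s8');
x=[574.27,-73.34,-.282]
for n,p in [('p0 seated',(25,-48,60)),('p0 +4',(25,-48,64)),('p0 +8',(25,-48,68)),('v3',P['v3']),('v1',P['v1']),('v4',P['v4']),('v2',P['v2'])]: print(n,((proj(K,V,tw(x,p))-(160,155))*4.5).round(1))
i=cv2.imread('pics/s8.png'); cv2.imwrite('pics/s8d.png',cv2.resize(i[185:250,180:260],None,fx=9,fy=9,interpolation=3))
```

```text
p0 seated [284.  219.9]
p0 +4 [283.6 213.3]
p0 +8 [283.1 206.6]
v3 [361.1 262.6]
v1 [212.2 274.8]
v4 [289.3 320.6]
v2 [135.8 333.2]
```

View pics/s8d.png

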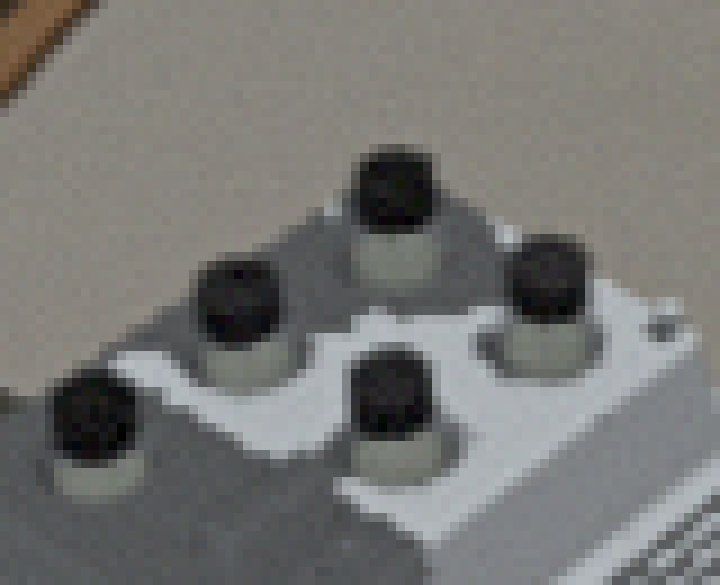

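The fifth vial stands at the same protrusion as vial_in3, which is also 54 mm: 145 px against 143 px. It is seated. Now on to the grip.

```bash
python3 -m crank '{"offset":[[-0.03,0.09,0],[-0.03,0.09,0],[-0.03,0.09,0],[-0.03,0.09,0],[-0.03,0.09,0],[-0.03,0.09,0],[-0.03,0.09,0],[-0.03,0.09,0]],"delta_rot":[[0,0,0.086],[0,0,0.086],[0,0,0.086],[0,0,0.086],[0,0,0.086],[0,0,0.086],[0,0,0.086],[0,0,0.086]],"hand":[-0.2,-0.2,-0.2,-0.2,-0.2,-0.2,-0.2,-0.2]}'
python3 -m crank '{"offset":[[-0.03,0.09,0],[-0.03,0.09,0],[-0.0,0.09,0],[-0.0,0.1,0],[0,0,0],[0,0,0],[0,0,0]],"delta_rot":[[0,0,0.086],[0,0,0.086],[0,0,0.086],[0,0,0.086],[0,0,0],[0,0,0],[0,0,0]],"hand":[-0.2,-0.2,-0.2,-0.2,-0.2,-0.2,-0.2]}'
python3 - <<'E'
from fit import *
f=save('wrist','w9');o=manip.get_obs();print(o['eef_pos'],o['tool_rot'],o['joint_positions'],o['ft_force'])
x=[575.9,-76.1,-.288]
for k in P: print(k,tw(x,P[k]),proj(*load('w9'),tw(x,P[k])).round(1))
for p in [(-39,31,58),(-27,31,58),(-39,65,58),(-27,65,58)]: print(p,proj(*load('w9'),tw(x,p)).round(1))
E
```

```text
time_s: 8.88
eef_pos: [562.4, -57.0, 232.0]
tool_rot: [-3.14, 0.002, 0.573]
ft_force: [0.5, 1.1, -1.2]
finger_gap: 36.5
time_s: 9.75
eef_pos: [557.2, -21.0, 232.9]
tool_rot: [-3.141, 0.0, 1.285]
ft_force: [0.3, 0.9, 0.4]
finger_gap: 36.6
[557.2728528  -20.82654131 233.07684744] [-3.14143639e+00  3.26020681e-04  1.28537164e+00] [ 0.57373267  0.47483213 -0.74658917  1.83364213  0.38277371  0.98258158
 -0.62012286] [-0.66389384  0.49814302 -0.42512807]
v1 [599.87034658 -83.20087917  86.        ] [320.8 244.8]
v2 [613.50403458 -37.17781374  82.        ] [323.5 194.6]
v3 [ 538.29596542 -115.02218626   90.        ] [266.9 291.2]
v4 [551.92965342 -68.99912083  86.        ] [267.4 244.6]
p0 [ 586.23665857 -129.2239446    64.        ] [313.4 275.9]
g [557.89283052 -20.70377407  88.        ] [259.1 196.4]
(-39, 31, 58) [252.3 214.5]
(-27, 31, 58) [265.7 214.5]
(-39, 65, 58) [252.2 177.7]
(-27, 65, 58) [266.1 177.7]
```

View pics/w9.png

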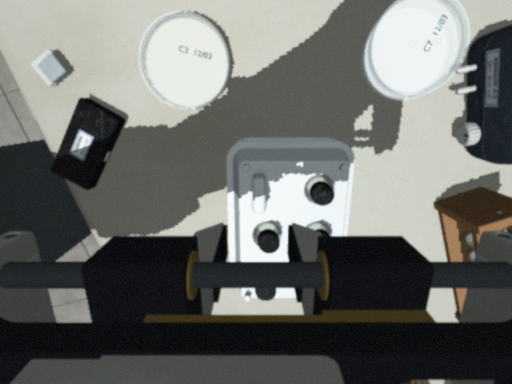

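Run:
```python
import cv2
i=cv2.imread('pics/w9.png'); cv2.imwrite('pics/w9c.png',cv2.resize(i[140:240,210:360],None,fx=5,fy=5,interpolation=3))
```

```text
(no output)
```

View pics/w9c.png

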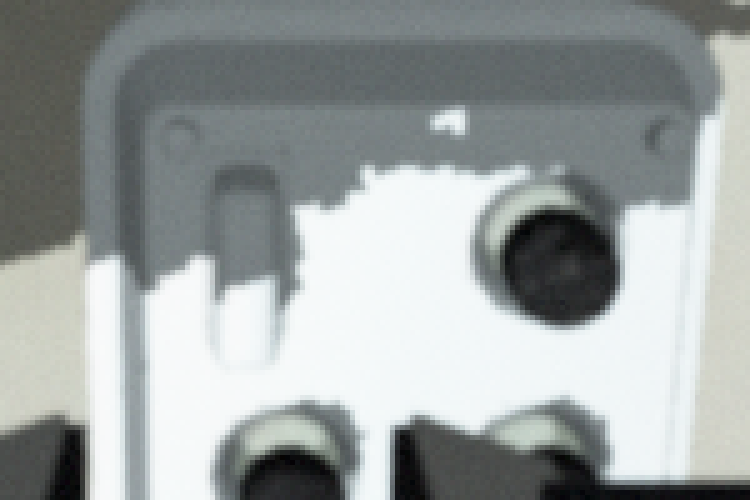

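```bash
python3 -m crank '{"offset":[[0.007,0.0,-0.3],[0,0,-0.3],[0,0,-0.2],[0,0,-0.12],[0,0,-0.07],[0,0,0],[0,0,0],[0,0,0]],"delta_rot":[[0,0,0],[0,0,0],[0,0,0],[0,0,0],[0,0,0],[0,0,0],[0,0,0],[0,0,0]],"hand":[-0.2,-0.2,-0.2,-0.2,-0.2,-0.2,-0.2,-0.2]}'
python3 - <<'E'
from fit import *
f=save('wrist','w10');f=save('scene','s10');o=manip.get_obs();print(o['eef_pos'],o['tool_rot'],o['ft_force'])
E
```

```text
time_s: 10.8
eef_pos: [558.5, -20.4, 134.9]
tool_rot: [3.14, -0.0, 1.287]
ft_force: [-0.5, 0.5, 0.4]
finger_gap: 36.7
[558.29540263 -20.37615395 134.69962499] [ 3.14075819e+00 -8.44458804e-05  1.28736246e+00] [ 0.34467048  0.40607197 -0.88274267]
```

View pics/w10.png

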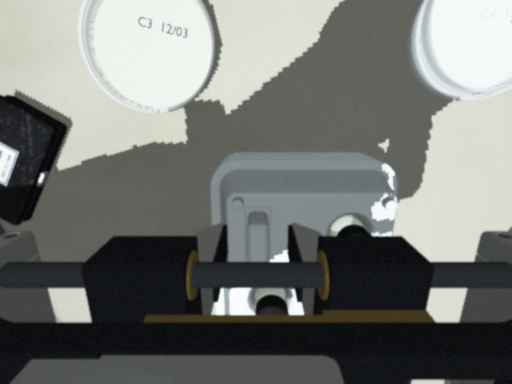

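View pics/s10.png

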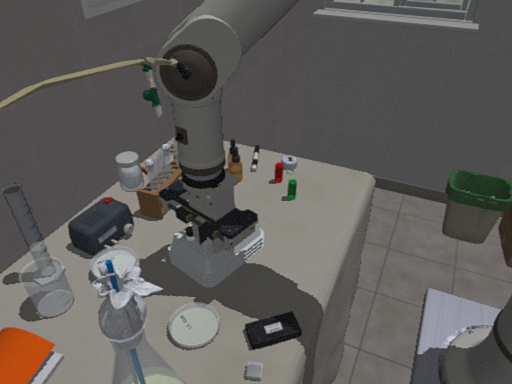

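The grip block is centred between the pads (at 259 px, pads at about 219 and 300). I'm closing on it.

```bash
python3 -m crank '{"offset":[[0,0,0],[0,0,0],[0,0,0],[0,0,0],[0,0,0]],"delta_rot":[[0,0,0],[0,0,0],[0,0,0],[0,0,0],[0,0,0]],"hand":[-1,-1,-1,-1,-1]}' 45
python3 - <<'E'
from fit import *
f=save('wrist','w11');o=manip.get_obs();print(o['eef_pos'],o['tool_rot'],o['ft_force'],o['torque'],o['finger_gap'])
# peel plan: rotate tool about far corner
x=[575.9,-76.1,-.288]
far=tw(x,(60,-83,0));gc=tw(x,(-60,83,0));d=gc-far;d/=np.linalg.norm(d);w=np.cross(d,[0,0,1]);print('axis',w,'far',far)
from scipy.spatial.transform import Rotation as R
p=np.array(o['eef_pos']);q0=p
for a in np.arange(1,17,1):
    q=far+R.from_rotvec(w*np.radians(a)).apply(p-far); print(a,(q-q0).round(2)/100,'rot',(w*1/120).round(5)); q0=q
E
```

```text
time_s: 11.52
eef_pos: [558.1, -20.3, 134.2]
tool_rot: [3.142, -0.0, 1.288]
ft_force: [0.0, -0.5, 0.4]
finger_gap: 12.0
[558.04640955 -20.32131509 134.23204605] [ 3.14155117e+00 -5.21481099e-05  1.28753926e+00] [-0.18658817 -0.29295383  1.42782114] [-0.04884189 -0.11103611  0.03119677] 11.765913101484955
axis [ 0.94344469  0.33152997 -0.        ] far [ 609.85391295 -172.72366064   30.        ]
1 [ 0.0061 -0.0174  0.0279] rot [ 0.00786  0.00276 -0.     ]
2 [ 0.0063 -0.0179  0.0276] rot [ 0.00786  0.00276 -0.     ]
3 [ 0.0064 -0.0183  0.0273] rot [ 0.00786  0.00276 -0.     ]
4 [ 0.0066 -0.0187  0.0269] rot [ 0.00786  0.00276 -0.     ]
5 [ 0.0067 -0.0192  0.0266] rot [ 0.00786  0.00276 -0.     ]
6 [ 0.0069 -0.0196  0.0262] rot [ 0.00786  0.00276 -0.     ]
7 [ 0.007  -0.0201  0.0259] rot [ 0.00786  0.00276 -0.     ]
8 [ 0.0072 -0.0205  0.0255] rot [ 0.00786  0.00276 -0.     ]
9 [ 0.0073 -0.0209  0.0251] rot [ 0.00786  0.00276 -0.     ]
10 [ 0.0075 -0.0213  0.0247] rot [ 0.00786  0.00276 -0.     ]
11 [ 0.0076 -0.0217  0.0243] rot [ 0.00786  0.00276 -0.     ]
12 [ 0.0078 -0.0221  0.0239] rot [ 0.00786  0.00276 -0.     ]
13 [ 0.0079 -0.0225  0.0235] rot [ 0.00786  0.00276 -0.     ]
14 [ 0.008  -0.0229  0.0231] rot [ 0.00786  0.00276 -0.     ]
15 [ 0.0082 -0.0233  0.0226] rot [ 0.00786  0.00276 -0.     ]
16 [ 0.0083 -0.0236  0.0222] rot [ 0.00786  0.00276 -0.     ]
```

```bash
python3 -m crank '{"offset":[[0.0061,-0.0174,0.0279],[0.0063,-0.0179,0.0276],[0.0064,-0.0183,0.0273],[0.0066,-0.0187,0.0269],[0,0,0],[0,0,0]],"delta_rot":[[0.00786,0.00276,0],[0.00786,0.00276,0],[0.00786,0.00276,0],[0.00786,0.00276,0],[0,0,0],[0,0,0]],"hand":[-1,-1,-1,-1,-1,-1]}'
python3 - <<'E'
from fit import *
o=manip.get_obs();print(o['eef_pos'],o['tool_rot'],o['ft_force'],o['torque'],o['finger_gap'])
f=save('scene','s12')
cv2.imwrite('pics/s12c.png',cv2.resize(f['color'][155:285,150:280,::-1],None,fx=4.5,fy=4.5,interpolation=3))
E
```

```text
time_s: 12.32
eef_pos: [560.5, -28.0, 145.2]
tool_rot: [-3.101, -0.056, 1.286]
ft_force: [-1.2, -1.1, -2.4]
finger_gap: 11.6
[560.50394732 -27.99475832 145.17240857] [-3.10094613 -0.05635434  1.28577597] [-1.21568673 -1.14093904 -2.42699023] [-0.15099635  0.06987192  0.00560909] 11.626445776186657
```

View pics/s12c.png

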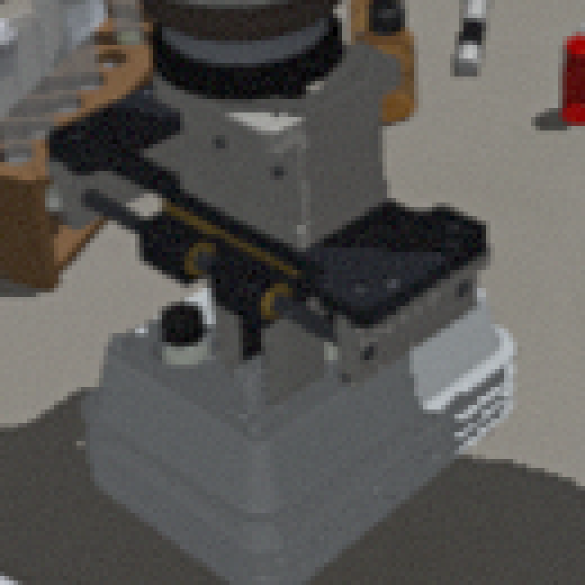

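```bash
python3 -m crank '{"offset":[[0.0067,-0.0192,0.0266],[0.0069,-0.0196,0.0262],[0.007,-0.0201,0.0259],[0.0072,-0.0205,0.0255],[0,0,0],[0,0,0]],"delta_rot":[[0.00786,0.00276,0],[0.00786,0.00276,0],[0.00786,0.00276,0],[0.00786,0.00276,0],[0,0,0],[0,0,0]],"hand":[-1,-1,-1,-1,-1,-1]}'
python3 - <<'E'
from fit import *
o=manip.get_obs();print(o['eef_pos'],o['tool_rot'],o['ft_force'],o['torque'],o['finger_gap'])
f=save('scene','s13')
cv2.imwrite('pics/s13c.png',cv2.resize(cv2.convertScaleAbs(f['color'][155:285,150:280,::-1],alpha=1.8),None,fx=4.5,fy=4.5,interpolation=3))
E
```

```text
time_s: 13.12
eef_pos: [563.3, -35.7, 155.6]
tool_rot: [-3.06, -0.113, 1.283]
ft_force: [0.2, 0.7, -1.7]
finger_gap: 11.6
[563.30122568 -35.72990001 155.63010537] [-3.06006703 -0.11316681  1.28261824] [ 0.23099164  0.69868619 -1.72677911] [-0.16895825 -0.01285871 -0.03830814] 11.638003506129605
```

View pics/s13c.png

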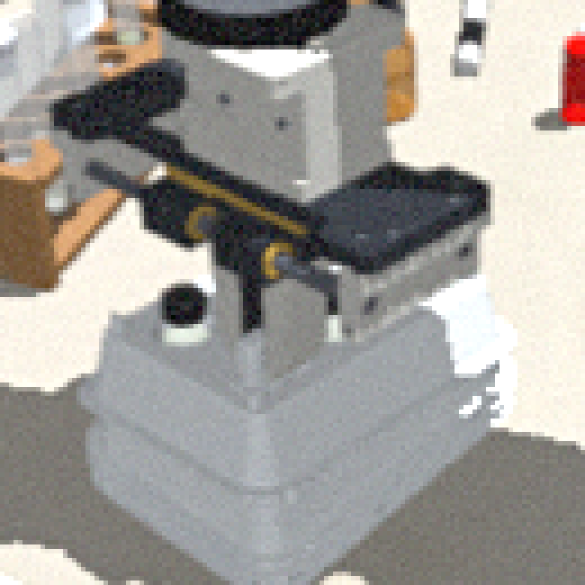

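The tray is lifting at the grip corner while the stack stays flat on the bench. I'll continue to 14°.

```bash
python3 -m crank '{"offset":[[0.0073,-0.0209,0.0251],[0.0075,-0.0213,0.0247],[0.0076,-0.0217,0.0243],[0.0078,-0.0221,0.0239],[0.0079,-0.0225,0.0235],[0.008,-0.0229,0.0231],[0,0,0],[0,0,0]],"delta_rot":[[0.00786,0.00276,0],[0.00786,0.00276,0],[0.00786,0.00276,0],[0.00786,0.00276,0],[0.00786,0.00276,0],[0.00786,0.00276,0],[0,0,0],[0,0,0]],"hand":[-1,-1,-1,-1,-1,-1,-1,-1]}'
python3 - <<'E'
from fit import *
o=manip.get_obs();print(o['eef_pos'],o['tool_rot'],o['ft_force'],o['torque'],o['finger_gap'],o['joint_positions'])
f=save('scene','s14')
cv2.imwrite('pics/s14c.png',cv2.resize(cv2.convertScaleAbs(f['color'][155:285,150:280,::-1],alpha=1.8),None,fx=4.5,fy=4.5,interpolation=3))
E
```

```text
time_s: 14.18
eef_pos: [567.9, -48.6, 170.0]
tool_rot: [-2.998, -0.198, 1.273]
ft_force: [1.4, -0.1, -2.0]
finger_gap: 12.0
[567.91027941 -48.60368375 170.04141022] [-2.99759478 -0.19799267  1.273208  ] [ 1.36316883 -0.14123017 -1.99232262] [-0.42325502 -0.44547345  0.01508331] 11.964431809575423 [ 0.73061189  0.68395678 -0.79963214  1.76448573  0.29461951  0.97703732
 -0.42778696]
```

View pics/s14c.png

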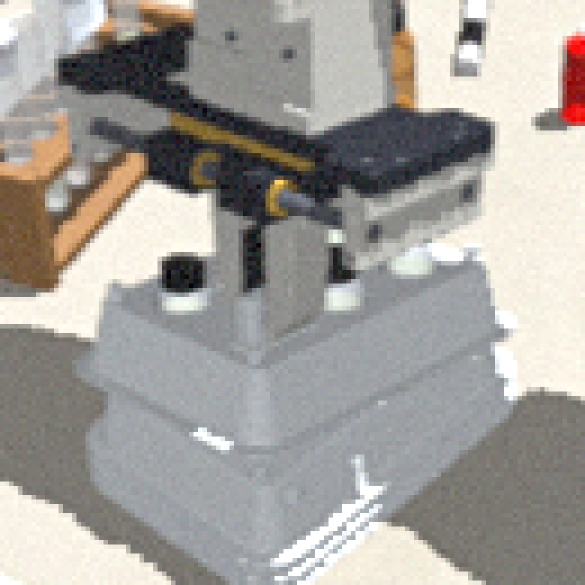

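```bash
python3 -m crank '{"offset":[[0,0,0.05],[0,0,0.05],[0,0,0.05],[0,0,0.05],[0,0,0],[0,0,0]],"delta_rot":[[0.004,0.0014,0],[0,0,0],[0,0,0],[0,0,0],[0,0,0],[0,0,0]],"hand":[-1,-1,-1,-1,-1,-1]}'
python3 - <<'E'
from fit import *
o=manip.get_obs();print(o['eef_pos'],o['tool_rot'],o['ft_force'],o['torque'],o['finger_gap'])
f=save('scene','s15')
cv2.imwrite('pics/s15c.png',cv2.resize(cv2.convertScaleAbs(f['color'][155:285,150:280,::-1],alpha=1.8),None,fx=4.5,fy=4.5,interpolation=3))
E
```

```text
time_s: 14.98
eef_pos: [567.8, -48.7, 190.0]
tool_rot: [-2.992, -0.205, 1.272]
ft_force: [-0.4, -0.2, -2.1]
finger_gap: 11.8
[567.83508815 -48.66898934 190.00043702] [-2.9920345  -0.20502008  1.27200898] [-0.42687945 -0.15921705 -2.12451518] [-0.25506822 -0.20725825 -0.00465987] 11.761044025808204
```

View pics/s15c.png

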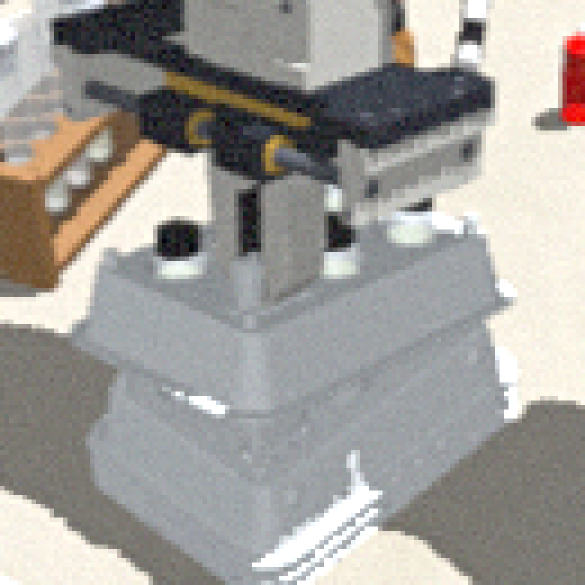

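```bash
python3 -m crank '{"offset":[[0,0,0.1],[0,0,0.15],[0,0,0.2],[0,0,0.2],[0,0,0.15],[0,0,0],[0,0,0]],"delta_rot":[[0,0,0],[0,0,0],[0,0,0],[0,0,0],[0,0,0],[0,0,0],[0,0,0]],"hand":[-1,-1,-1,-1,-1,-1,-1]}'
python3 - <<'E'
from fit import *
o=manip.get_obs();print(o['eef_pos'],o['tool_rot'],o['ft_force'],o['torque'],o['finger_gap'])
from scipy.spatial.transform import Rotation as R
Rc=R.from_euler('xyz',o['tool_rot']); Rt=R.from_euler('xyz',[np.pi,0,1.2875]); print('level rotvec/120',np.degrees((Rt*Rc.inv()).as_rotvec())/120)
f=save('scene','s16')
cv2.imwrite('pics/s16c.png',cv2.resize(cv2.convertScaleAbs(f['color'][125:285,150:300,::-1],alpha=1.6),None,fx=3.7,fy=3.7,interpolation=3))
E
```

```text
time_s: 15.9
eef_pos: [567.6, -48.8, 269.6]
tool_rot: [-2.992, -0.205, 1.272]
ft_force: [-0.4, -0.0, -2.5]
finger_gap: 11.5
[567.59361467 -48.83375359 269.63919223] [-2.99157456 -0.2046954   1.2718865 ] [-0.39638465 -0.01558012 -2.54539445] [-0.37647208 -0.14928474 -0.02535391] 11.472018455909414
level rotvec/120 [-1.13932022e-01 -4.03763885e-02  8.40591015e-05]
```

View pics/s16c.png

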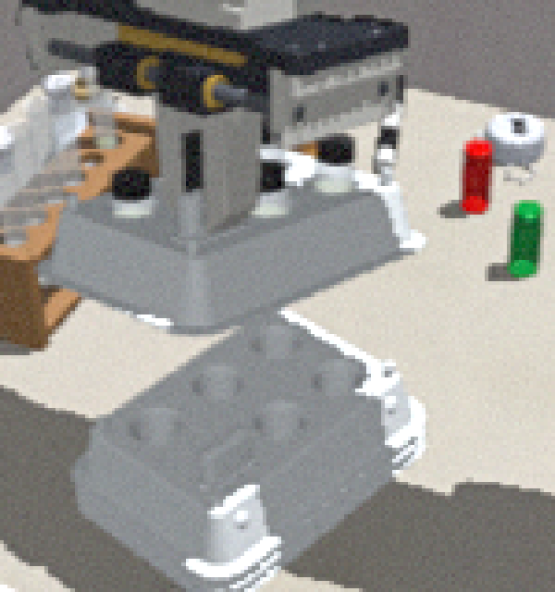

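The tray is free and the stack is still standing in place. Next: level it while lifting.

```bash
python3 -m crank '{"offset":[[0,0,0.05],[0,0,0.05],[0,0,0.05],[0,0,0.05],[0,0,0],[0,0,0],[0,0,0],[0,0,0]],"delta_rot":[[-0.012,-0.0043,0],[-0.02,-0.007,0],[-0.025,-0.0088,0],[-0.025,-0.0088,0],[-0.02,-0.007,0],[-0.012,-0.0045,0],[0,0,0],[0,0,0]],"hand":[-1,-1,-1,-1,-1,-1,-1,-1]}'
python3 -m crank '{"offset":[[-0.03,-0.1,0],[-0.06,-0.25,0],[-0.08,-0.35,0],[-0.1,-0.4,0],[-0.1,-0.4,0],[-0.08,-0.35,0],[-0.06,-0.2,0],[-0.03,-0.1,0]],"delta_rot":[[0,0,0],[0,0,0],[0,0,0],[0,0,0],[0,0,0],[0,0,0],[0,0,0],[0,0,0]],"hand":[-1,-1,-1,-1,-1,-1,-1,-1]}'
python3 -m crank '{"offset":[[0,0,0],[0,0,0],[0,0,0],[0,0,0]],"delta_rot":[[0,0,0],[0,0,0],[0,0,0],[0,0,0]],"hand":[-1,-1,-1,-1]}'
python3 - <<'E'
from fit import *
o=manip.get_obs();print(o['eef_pos'],o['tool_rot'],o['ft_force'],o['torque'],o['finger_gap'],o['joint_vel'])
f=save('scene','s17');save('top','t17');save('wrist','w17')
E
```

```text
time_s: 16.95
eef_pos: [567.9, -49.0, 289.8]
tool_rot: [3.142, -0.0, 1.287]
ft_force: [0.2, 0.1, -1.7]
finger_gap: 11.6
time_s: 17.95
eef_pos: [513.3, -265.0, 289.8]
tool_rot: [3.141, -0.001, 1.286]
ft_force: [0.3, 0.3, -1.2]
finger_gap: 11.3
time_s: 18.45
eef_pos: [514.3, -262.7, 290.2]
tool_rot: [3.141, -0.0, 1.289]
ft_force: [0.7, -0.4, -1.9]
finger_gap: 11.5
[ 514.2856841  -262.73540305  290.17423339] [ 3.14078412e+00 -4.17656733e-04  1.28904267e+00] [ 0.7257064  -0.42197625 -1.91808956] [ 0.08765322 -0.07945312 -0.02844059] 11.54147587566533 [ 0.00663786  0.00073358  0.00304461 -0.00117005  0.00127966 -0.00048382
  0.00126355]
```

View pics/s17.png

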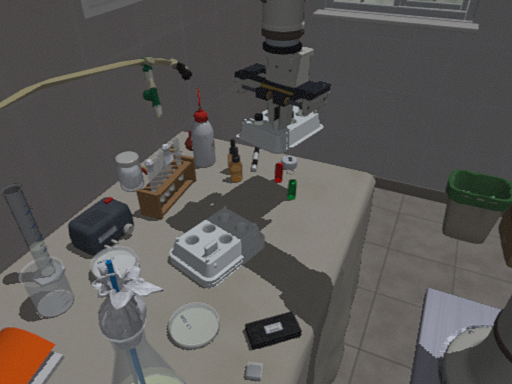

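View pics/t17.png

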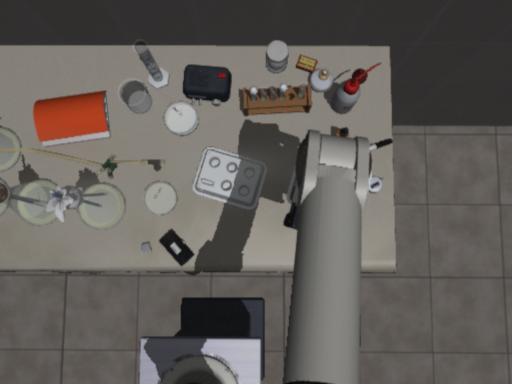

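View pics/w17.png

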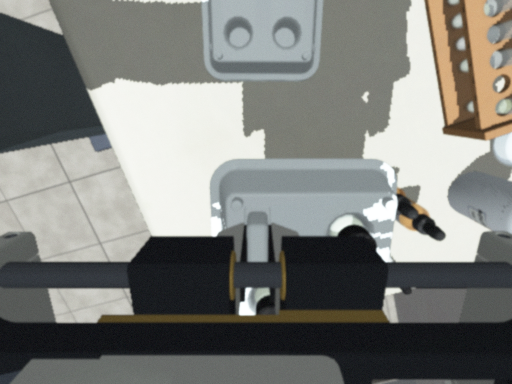

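Run:
```python
import cv2,numpy as np
a=cv2.imread('pics/w11.png')[140:240,190:420];b=cv2.imread('pics/w17.png')[140:240,190:420]
cv2.imwrite('pics/cmp.png',cv2.resize(np.vstack([a,b]),None,fx=3,fy=3,interpolation=3))
i=cv2.imread('pics/s17.png')[55:165,220:340]; cv2.imwrite('pics/s17c.png',cv2.resize(cv2.convertScaleAbs(i,alpha=1.3),None,fx=5,fy=5,interpolation=3))
```

```text
(no output)
```

View pics/cmp.png

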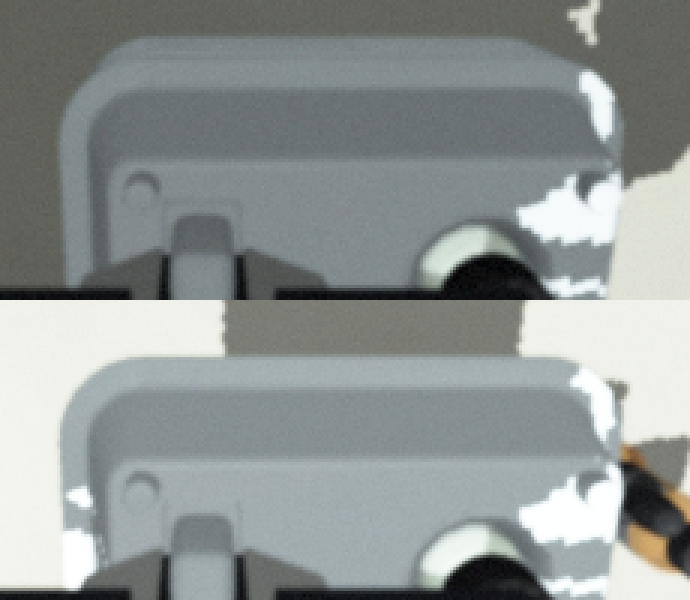

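View pics/s17c.png

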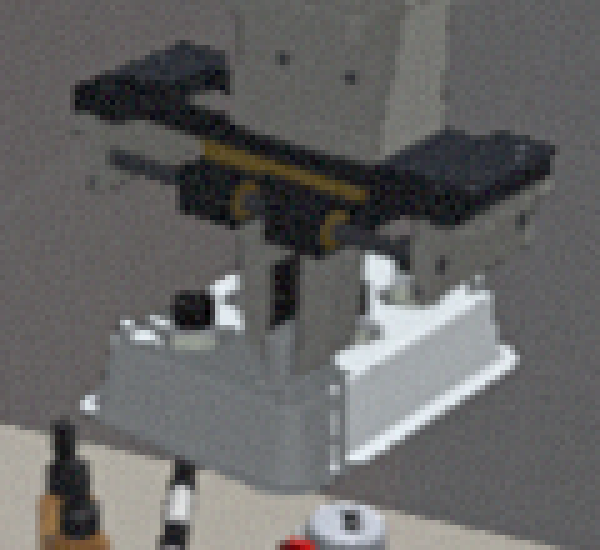

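```bash
python3 - <<'E'
import cv2,numpy as np
from h import *
a=cv2.imread('pics/scene0.png',0);b=cv2.imread('pics/s17.png',0)
t=a[140:184,226:246]; r=cv2.matchTemplate(b[130:194,216:256],t,cv2.TM_CCOEFF_NORMED); print('bottle shift',np.subtract(cv2.minMaxLoc(r)[3],(10,10)),r.max())
F=[manip.get_obs()['ft_force']]; print(F)
E
python3 -m crank '{"offset":[[0,0,0],[0,0,0],[0,0,0],[0,0,0]],"delta_rot":[[0,0,0],[0,0,0],[0,0,0],[0,0,0]],"hand":[-1,-1,-1,-1]}'
python3 - <<'E'
from station import manip
o=manip.get_obs();print(o['eef_pos'],o['joint_vel'],o['ft_force'],o['time_s'])
manip.sign_off()
E
```

```text
bottle shift [0 0] 0.9823492
[array([-1.08318243, -0.96440303, -1.34810049])]
time_s: 19.1
eef_pos: [513.9, -263.7, 290.1]
tool_rot: [3.141, -0.0, 1.287]
ft_force: [0.3, 0.8, -1.9]
finger_gap: 11.4
[ 513.91183971 -263.65624752  290.07039437] [-0.00223472  0.00015319  0.00192304 -0.00084313 -0.00084799  0.0013719
 -0.00011435] [ 0.30713614  0.84150259 -1.87406448] 19.1
the job is handed in; nothing more can be done
```

I put the loose black-capped vial into the empty pocket and let go of it. I then gripped the tray by its corner grip, peeled it 14° about the far corner and lifted it clear. I levelled it, carried it to the side and handed the job in at 19.1 s, still holding it.

**Last checks:**
- **Position:** the tray is level and still, with its foot about 186 mm above the bench and its middle about 245 mm from the stack's middle. Both figures come from the measured tool pose.
- **Grip:** the tray sits in the fingers exactly as it did when first gripped, so it has not slipped or sagged.
- **Stack and bottles:** the three lower trays still stand in place on the bench, and the nearer dropper bottle shows no shift in the image.
- **Loaded vial:** after release it stood out of its pocket as far as the other 54 mm vial, to within about 1 mm.

**Not fully confirmed:**
- In the final pictures the gripper hides the loaded vial and at least one other. That all five are still seated rests on the check after loading, a measured load of about 1.9 N (1.6 N expected), and no vial seen lying on the bench.
- The wrist camera's two readings of how far the held vial was from the pocket differed by about 2 mm. I re-measured closer in before inserting, and it went in without noticeable force.

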